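Press a loaded beacon tray home in a sprung jig

TASK

Take the steel tray that carries the beacon by its square post, slide it end plate first along the bench into the slotted jig, and push it on against the sprung pusher until its end plate meets the jig's two hard stops. The job ends holding: finish with the gripper still pressing the tray against the stops, firmly but without forcing it, because the spring throws the tray back if you let go. Keep the beacon standing in its tray, and leave everything else on the bench alone.

Things in the scene. Friction and masses are not known exactly. Their poses are not given: they have to be found in the camera images.
- tray: Loose bare-steel tray, 150 (x) x 100 (y) mm, 400 g, flat on the bench. Origin: centre of its underside; x runs towards its end plate, z up. Floor 5 mm thick, side rims 18 mm high, 100 mm over their outsides. At the -x end stands the grip post; behind it only a 14 mm high rim. Between post and beacon 37 mm are free.
- end_plate (a point): Middle of the outer face of the tray's steel end plate, 24 mm above the bench, at tray x = +75 mm; axes as the tray's. The plate is 84 mm wide and 39 mm high.
- post_top (a point): Centre of the top of the tray's black square grip post: 20 x 20 mm, sides along tray x and y, at tray x = -58 mm, top 68 mm above the bench; axes as the tray's. A good grasp has the TCP about 16 mm below it (fingertips then stay above the 30 mm high rails), fingers closing along the tray's x.
- cradle (a point): Centre of the four low black cleats in the tray (14 mm high, about 2 mm of play) in which the beacon stands: tray x = +22 mm, 5 mm above the bench.
- beacon: The load: an amber beacon, black round base 66 mm across, 60 mm high, 150 to 310 g, standing loose between the cleats of the tray. Origin: centre of its underside, z up.
- jig: Aluminium jig fixed to the bench, which is its floor. Origin: on the bench, midway between the rails. The tray slides in along the jig's +x, its own x along it. Rails from x = -55 to +70 mm, 30 mm high, inner faces 105 mm apart (tray play 2.5 mm each side). Back wall 50 mm high at x = 70 to 90 mm. With the tray home, tray origin at jig x = -20 mm, post at -78 mm, just outside the rails.
- jig_mouth (a point): Middle of the entrance between the rails, at bench height: jig x = -55 mm; axes as the jig's. In front of it 25 mm high flared guides reach out to x = -91 mm, where they stand about 130 mm apart. Lips on the rails cover the tray's rims (underside 25 mm above the bench, inner edges 89 mm apart): the tray cannot go in from above.
- stop: The two dark steel hard stops, blocks 16 mm wide at jig y = +26 and -26 mm in front of the back wall, 12 to 34 mm above the bench. Origin: the same as the jig's.
- stop_face (a point): Point midway between the two stops in the plane of their faces, jig x = +55 mm, 24 mm above the bench; axes as the jig's.
- pusher_tip (a point): Middle of the front of the sprung pusher's round steel head (20 mm across), between the stops, 24 mm above the bench; at rest 25 mm in front of the stop faces (jig x = +30 mm).
- pusher (a joint): How far the sprung pusher is pressed in along the jig's +x, in m: 0 at rest, 0.025 when the tray's end plate is on the stops. The spring pushes back with 3 N at 0, growing 0.24 N per mm to 9 N at the stops; sliding the tray on the bench takes some newtons more. At the stops the force rises sharply.
- spare_beacon: Bystander: a second beacon like the load, standing on the bench by itself, 66 mm across, 60 mm high.
- tape_roll: Bystander: grey roll of tape, 72 mm across, 24 mm high, lying beside the jig on its -y side.
- screwdriver: Bystander: screwdriver lying on the bench beyond the work area.
- driver_box: Bystander: black lamp driver box, 116 x 42 mm, 28 mm high, lying beyond the tray.
- glue_jar: Bystander: closed white jar, 48 mm across, 70 mm high.
- hinge_bracket: Bystander: steel hinge bracket, 70 x 50 mm, 46 mm high, between robot and jig.
- wrench: Bystander: wrench lying on the bench.
Not all that is in view belongs to the job. What is shaped like the tray but brown is not meant.

How it is judged:
On the way, in this order (a step that is already met when the one before it is completed fails the run):
1. the tray, end plate first, is lined up and well inside the jig's rails, with its beacon (x of tray in the frame of jig above -0.085 m and y of tray in the frame of jig between -0.006 and 0.006 m and height (world z) of tray below 0.006 m and x of stop_face in the frame of tray above 0.05 m and angle between the x axis of tray and the x axis of jig, either way round below 0.04 rad), for 0.1 s.
2. the tray presses the pusher in and stands against the hard stops, held by the gripper (value of joint pusher above 0.0225 m and contact force between tray and stop between 2 and 35 N and y of tray in the frame of jig between -0.006 and 0.006 m and angle between the x axis of tray and the x axis of jig, either way round below 0.04 rad and height (world z) of tray below 0.006 m and angle between tray's own z axis and vertical below 0.06 rad and contact force between the fingers and tray above 2 N and contact force between the arm and pusher below 0.5 N), for 0.5 s.
At the end, for the whole second after the job is handed in: The gripper still holds the tray at rest in the jig, lying flat and in line with the rails (6 mm, 0.04 rad), the pusher pressed in at least 22.5 mm of 25 by the tray (not by the arm), the tray against the hard stops with 2 to 35 N, and the beacon upright within 12 mm of the middle of its cleats (all of step 2 and horizontal distance between beacon and cradle below 0.012 m and angle between beacon's own z axis and vertical below 0.15 rad and linear speed of tray below 0.01 m/s); the arm keeps its last pose, push and grip.
It fails at once if the tray is forced against the stops with more than 60 N (contact force between tray and stop above 60 N).
It fails at once if the beacon leaves its place in the tray or tips over (horizontal distance between beacon and cradle above 0.03 m or angle between beacon's own z axis and vertical above 0.5 rad).
It fails at once if something else on the bench is pushed about (distance of any of spare_beacon, tape_roll, screwdriver, driver_box, glue_jar, hinge_bracket, wrench from where it was at the start of the episode above 0.03 m).
It also fails if it takes over 64 s, if anything falls off the work surface, if the arm or the gripper's body presses on something with over 40 N, if the wrist force passes 120 N, or if a joint passes its speed limit or range.

ROBOT

A 6-joint arm with a two-finger parallel gripper is mounted at the origin on the work surface. World frame = base frame: x ahead of the robot, y to its left, z up, the work surface at z = 0. Lengths are in m, angles in rad, forces in N, time in s.
With the tool pointing down it reaches from about 0.3 to 0.875 m from the base axis. Payload 6.4 kg.
Tool frame: the origin (TCP) lies between the finger pads, 19 mm behind the fingertips; this is the grasp point; x points along the fingers, y is the direction in which the jaws open and shut, and the axes are right-handed (so a half turn about x gives the same grasp; the last joint's range is limited). The gripper opens to 88 mm and grips with 3 to 60 N. Pads are 18 mm wide; open, the fingers measure 123 mm over their backs; the gripper's body (75 mm by 187 mm) begins 45 mm behind the grasp point.
Start: joints at [1.103, 0.181, 1.607, -0, 1.354, -0.206], TCP at [0.149, 0.555, 0.257] pointing down, gripper open.
Joint ranges: [-2.99, 2.99], [-0.89, 2.07], [0.3, 2.58], [-1.14, 4.28], [0, 2.63], [-3.12, 3.12]. Speed limits (rad/s): [2.57, 2.57, 3.01, 3.14, 3.14, 3.14].

INTERFACE

Orientations are given as a rotation vector (axis times angle).
In Python, from cell import env gives the robot as it stands. The module is installed in compiled form; this text tells all that it offers.
- The arm moves only by the tool drive_tool, never from a script. Its argument "moves" is a list of rows, each an object of numbers: "gripper": the finger opening in cm, from 0 to 8.81; "x", "y", "z": the shift along the world's x, y, z in cm; "rx", "ry", "rz": the turn, a rotation vector about the world's x, y, z in degrees. A call has 1 to 12 rows; each row shifts and turns the pose as measured when the row begins; what a row does not reach is not made up. A row lasts 1/8 s, in which the tool goes at most 62.5 mm and 10.7 degrees, less where a joint would pass 70% of its speed; a pose out of reach is approached as far as the arm can. A call with a gripper value outside its range is refused whole. The fingers move at their own pace and stop on an object; "force" is the grip in N (left out, the last holds). Time passes only in rows, so rows that do not move let the fingers close. It gives the time, the measured TCP pose, the force and the opening at its end, in the units of the state.
- env.get_obs(): the state, without advancing time (a new reading comes with each control period).
- env.read_camera(name): name is "scene" or "side" or "wrist"; returns (picture, depth): 420x560x3 uint8, red, green, blue; 420x560 float32, m along the optical axis (not along the pixel's ray), 0 where there is no reading.
- env.get_calibration(name): a dict with "mtx" (3x3 intrinsics, pixels), "R" (3x3) and "t" (3): a world point X has camera coordinates R X + t. Camera axes: x right, y down, z forward; pixel columns grow to the right and rows downward; lengths in m; the calibration is good to about 2 mm. A picture is of the moment at which its call begins: read the wrist's pose just before it. get_calibration takes no time and is no camera call; for the wrist camera it gives the pose at the moment of the call.
- env.sign_off(): hands the job in, once; it reports no verdict.
Trained networks look in the newest picture that a camera, given by its name, has taken for a name from the list of things; names that differ only in an ending like _2 or _b are one class to them, and where a whole thing is asked for, a point or a joint stands for the part that bears it (a point fixed in the world has none). Each returns a list of dicts, best first, with "conf" (0 to 1); they miss things now and then, are a little off and sometimes report something else, mostly with a low value. They report only what shows in the picture. A call takes as long as a camera call. They do not tell look-alikes from the thing itself.
- env.boxes_of(camera, label): "point" ([column, row] in pixels, amid what is visible of it).
The state is a dict: "time": time; "joint_pos": joint angles; "qd": joint speeds; "effort": joint torques, N m; "eef_pos": TCP position; "tool_rot": TCP orientation; "force": force on the tool from outside, world axes, zero at the start; "torque": the same for the moment, N m; "gripper_width": finger opening in m.
Only numpy, scipy, OpenCV 4.12 (cv2) and the standard library are available. Lean on these libraries where they do the work, as an engineer would, in place of code of your own. Each camera call takes 0.05 s, during which the arm holds its last target. There are 200 camera calls.

## Working session

There is one attempt and no reset: what is moved stays moved. The work goes in short steps, Python scripts to look and compute and a tool call to move; the robot and the scene stay as the last step left them, time stands still between calls to the robot, and variables do not carry over. Pictures are saved under pics/ and viewed, about 8 in all and at most 12, crops included, and the job is handed in when it is done.

Besides the shell and the picture viewer there is one more tool, called by a JSON object that holds its "name" and its "arguments", one argument or row to a line. drive_tool: Moves the arm, as the interface text tells. Its arguments: {"type":"object","properties":{"moves":{"type":"array"},"force":{"type":"number"}},"required":["moves"]}

```bash
mkdir -p pics
cat > h.py <<'E'
from cell import env
import numpy as np, cv2
def snap(c,save=None):
    K=env.get_calibration(c); im,d=env.read_camera(c)
    if save: cv2.imwrite('pics/'+save,im[:,:,::-1])
    return im,d,K
def w(K,uv,z):  # ray to plane z
    r=K['R'].T@np.linalg.inv(K['mtx'])@np.array([uv[0],uv[1],1.]); o=-K['R'].T@K['t']
    return o+r*(z-o[2])/r[2]
def cloud(d,K):
    v,u=np.mgrid[:d.shape[0],:d.shape[1]]
    p=np.stack([u,v,np.ones_like(u)],-1)@np.linalg.inv(K['mtx']).T*d[...,None]
    return (p-K['t'])@K['R']
def px(K,X):
    c=K['mtx']@(K['R']@np.array(X)+K['t']); return c[:2]/c[2]
E
python3 - <<'E'
from h import *
np.set_printoptions(precision=3,suppress=True)
for c in('scene','side'):
    im,d,K=snap(c,c+'1.png'); P=cloud(d,K)
    for l in('tray','post_top','beacon','jig','end_plate','stop','pusher_tip','tape_roll','hinge_bracket'):
        for b in env.boxes_of(c,l)[:3]:
            u=np.round(b['point']).astype(int); print(c,l,u,round(b['conf'],2),P[u[1],u[0]])
print(env.get_obs())
E
```

```text
scene tray [285 180] 0.83 [ 0.304 -0.241  0.002]
scene tray [234 210] 0.73 [ 0.525 -0.272  0.008]
scene tray [209 172] 0.32 [ 0.369 -0.482 -0.004]
scene post_top [240 213] 0.82 [ 0.532 -0.248  0.01 ]
scene post_top [286 180] 0.68 [ 0.3  -0.24  0.  ]
scene post_top [395 244] 0.25 [0.478 0.15  0.025]
scene beacon [250 207] 0.87 [ 0.531 -0.215  0.039]
scene beacon [437 234] 0.4 [0.386 0.224 0.022]
scene jig [373 252] 0.73 [0.535 0.117 0.028]
scene end_plate [235 212] 0.87 [ 0.527 -0.268  0.003]
scene end_plate [284 178] 0.73 [ 0.294 -0.25   0.002]
scene stop [390 247] 0.64 [0.505 0.145 0.032]
scene pusher_tip [393 246] 0.65 [0.496 0.149 0.031]
scene tape_roll [377 280] 0.75 [ 0.586  0.147 -0.002]
scene tape_roll [237 210] 0.66 [ 0.525 -0.262  0.011]
scene hinge_bracket [437 232] 0.58 [0.384 0.223 0.026]
side tray [214 307] 0.95 [ 0.301 -0.237  0.008]
side tray [297 277] 0.91 [ 0.504 -0.272  0.016]
side post_top [297 275] 0.95 [ 0.506 -0.268  0.017]
side post_top [216 305] 0.65 [ 0.308 -0.233  0.004]
side beacon [289 262] 0.87 [ 0.497 -0.246  0.052]
side jig [214 183] 0.73 [ 0.473  0.134 -0.002]
side end_plate [299 276] 0.78 [ 0.51  -0.271  0.013]
side end_plate [220 308] 0.61 [ 0.312 -0.246  0.006]
side stop [335 173] 0.69 [ 0.783 -0.038  0.024]
side stop [205 175] 0.65 [0.452 0.139 0.037]
side pusher_tip [216 172] 0.62 [0.492 0.155 0.015]
side pusher_tip [217 182] 0.29 [0.475 0.112 0.02 ]
side tape_roll [254 164] 0.88 [0.601 0.119 0.023]
side hinge_bracket [168 178] 0.94 [0.363 0.216 0.006]
{'time': 1.0, 'joint_pos': array([ 1.103,  0.181,  1.607, -0.   ,  1.354, -0.206]), 'qd': array([-0.002, -0.001,  0.   , -0.   ,  0.001,  0.001]), 'effort': array([ -0.   , -43.383, -34.218,   0.07 ,   0.031,   0.   ]), 'eef_pos': array([0.149, 0.555, 0.257]), 'tool_rot': array([ 0.206,  1.561, -0.206]), 'force': array([-0.852,  0.324,  1.021]), 'torque': array([-0.001,  0.035, -0.02 ]), 'gripper_width': 0.08809861161756741}
```

View pics/scene1.png

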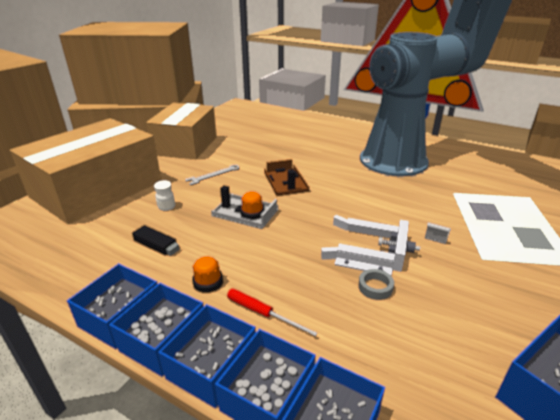

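View pics/side1.png

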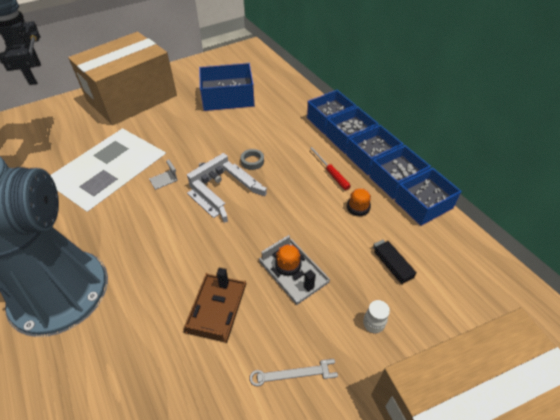

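The tray meant is the steel one with the amber beacon: scene (245,207), post (225,195); side (290,268), post (310,280). The brown one, at scene (285,180) / side (215,307), is the look-alike, and the spare beacon is at scene (207,272). The jig is at scene (373,245), opening towards the tray.

Run:
```python
from h import *
from scipy.spatial.transform import Rotation as Rr
np.set_printoptions(precision=3,suppress=True)
im,d,K=snap('scene'); P=cloud(d,K)
im2,d2,K2=snap('side')
# rough by picture
print('post',w(K,(225,188),.068),w(K2,(310,274),.068))
print('beacon top',w(K,(252,193),.06),w(K2,(288,248),.06))
print('rail ends scene',w(K,(336,219),.025),w(K,(325,252),.025),'side',w(K2,(262,188),.025),w(K2,(224,213),.025))
print('wall mid',w(K,(403,228),.05),w(K2,(207,168),.05))
print(Rr.from_rotvec(env.get_obs()['tool_rot']).as_matrix())
C=env.get_calibration('wrist'); print(C['R'],-C['R'].T@C['t'],C['mtx'])
a=cv2.resize(im[170:230,200:300],None,fx=4,fy=4,interpolation=cv2.INTER_CUBIC)
b=cv2.resize(im2[225:315,170:350],None,fx=4,fy=4,interpolation=cv2.INTER_CUBIC)
o=np.zeros((600,720,3),np.uint8);o[:240,:400]=a;o[240:600]=b
cv2.imwrite('pics/crop1.png',o[:,:,::-1])
```

```text
post [ 0.524 -0.297  0.068] [ 0.515 -0.307  0.068]
beacon top [ 0.499 -0.229  0.06 ] [ 0.513 -0.216  0.06 ]
rail ends scene [ 0.452 -0.009  0.025] [0.586 0.023 0.025] side [0.572 0.019 0.025] [ 0.44  -0.009  0.025]
wall mid [0.444 0.154 0.05 ] [0.465 0.149 0.05 ]
[[ 0.     0.259  0.966]
 [-0.     0.966 -0.259]
 [-1.    -0.     0.   ]]
[[ 0.259  0.966 -0.   ]
 [ 0.922 -0.247  0.299]
 [ 0.288 -0.078 -0.954]] [0.074 0.576 0.385] [[293.681   0.    278.939]
 [  0.    293.681 205.098]
 [  0.      0.      1.   ]]
```

View pics/crop1.png

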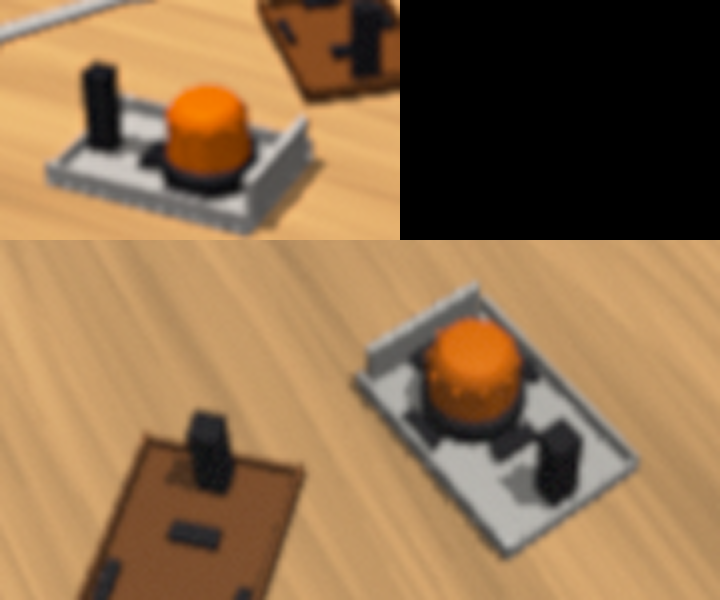

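Steel tray confirmed in the crop: post at lower crop (558,440), end plate pointing away from the post at (425,330). Next I look at the jig from above with the wrist camera.

{"name": "drive_tool", "arguments": {
  "moves": [
    {"x":3,"y":-4.7,"z":1,"rz":2},
    {"x":3,"y":-4.7,"z":1,"rz":2},
    {"x":3,"y":-4.7,"z":1,"rz":2},
    {"x":3,"y":-4.7,"z":1,"rz":2},
    {"x":3,"y":-4.7,"z":1,"rz":2},
    {"x":3,"y":-4.7,"z":1,"rz":2},
    {"x":3,"y":-4.7,"rz":2},
    {"x":3,"y":-4.7,"rz":2},
    {"x":3,"y":-4.7},
    {"x":3,"y":-4.7}
  ]
}}

```text
invalid input
```

Run:
```python
from h import *
print(env.get_obs()['eef_pos'])
im,d,K=snap('wrist','w1.png')
np.savez('w1.npz',d=d,im=im,**K)
```

```text
[0.14880961 0.55540863 0.25739952]
```

View pics/w1.png

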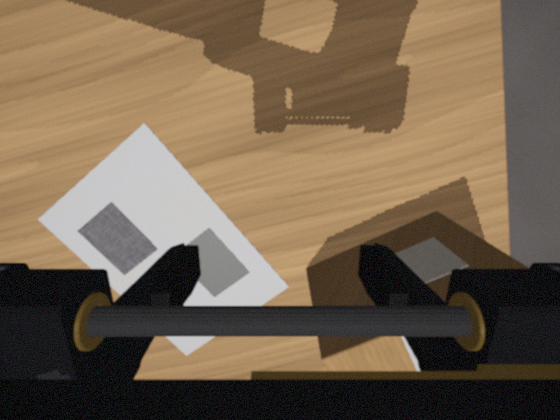

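The wrist picture shows the bench near the start; the fingers cover rows above 240, so only the upper half is usable. The move was refused, so I retry with all keys given.

{"name": "drive_tool", "arguments": {
  "moves": [
    {"gripper":8.8,"x":3.5,"y":-4.7,"z":1,"rx":0,"ry":0,"rz":2}
  ],
  "force": 20
}}

```text
time: 1.27
eef_pos: [0.1826, 0.5091, 0.2665]
tool_rot: [0.173, 1.565, -0.175]
force: [1.0, 0.4, 0.1]
gripper_width: 0.0878
```

{"name": "drive_tool", "arguments": {
  "moves": [
    {"gripper":8.8,"x":3.8,"y":-4.4,"z":1,"rx":0,"ry":0,"rz":2},
    {"gripper":8.8,"x":3.8,"y":-4.4,"z":1,"rx":0,"ry":0,"rz":2},
    {"gripper":8.8,"x":3.8,"y":-4.4,"z":1,"rx":0,"ry":0,"rz":2},
    {"gripper":8.8,"x":3.8,"y":-4.4,"z":1,"rx":0,"ry":0,"rz":2},
    {"gripper":8.8,"x":3.8,"y":-4.4,"z":1,"rx":0,"ry":0,"rz":2},
    {"gripper":8.8,"x":3.8,"y":-4.4,"z":1,"rx":0,"ry":0,"rz":2},
    {"gripper":8.8,"x":3.8,"y":-4.4,"z":0.5,"rx":0,"ry":0,"rz":1},
    {"gripper":8.8,"x":3.8,"y":-4.4,"z":0,"rx":0,"ry":0,"rz":0},
    {"gripper":8.8,"x":3.8,"y":-4.4,"z":0,"rx":0,"ry":0,"rz":0},
    {"gripper":8.8,"x":3.8,"y":-4.4,"z":0,"rx":0,"ry":0,"rz":0},
    {"gripper":8.8,"x":0,"y":0,"z":0,"rx":0,"ry":0,"rz":0}
  ]
}}

```text
time: 2.65
eef_pos: [0.5737, 0.0506, 0.3361]
tool_rot: [-0.009, 1.564, 0.011]
force: [-1.4, 0.8, -0.3]
gripper_width: 0.0875
```

Run:
```python
from h import *
print(env.get_obs()['eef_pos'])
im,d,K=snap('wrist')
np.savez('w1.npz',d=d,im=im,**K)
cv2.imwrite('pics/w2.png',cv2.resize(im[:270,:,::-1],(800,386),interpolation=cv2.INTER_CUBIC))
```

```text
[0.5736932  0.05055253 0.33614917]
```

View pics/w2.png

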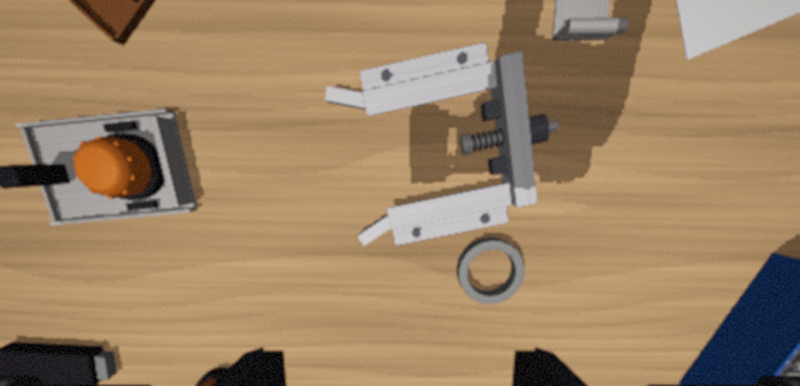

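The picture shows the jig clearly (rails at zoomed (425,78) and (450,214), pusher head (467,145), tape roll (490,270)). The tray is at (110,165), its post top at (5,175) and end plate at (178,160). I fit both from depth.

Run:
```python
from h import *
np.set_printoptions(precision=4,suppress=True)
D=np.load('w1.npz'); d=D['d']; K={k:D[k] for k in('R','t','mtx')}
P=cloud(d,K)
def sel(r0,r1,c0,c1,z0,z1):
    q=P[int(r0*.7):int(r1*.7),int(c0*.7):int(c1*.7)].reshape(-1,3); return q[(q[:,2]>z0)&(q[:,2]<z1)]
def rect(n,q):
    r=cv2.minAreaRect((q[:,:2]*1000).astype(np.float32)); print(n,len(q),'z',np.median(q[:,2]),np.array(r[0]),np.array(r[1]),r[2])
    l=np.linalg.svd(q[:,:2]-q[:,:2].mean(0),full_matrices=False)[2][0]; print('   mean',q.mean(0),'dir deg',np.degrees(np.arctan2(l[1],l[0]))%180)
print('bench',np.median(sel(20,380,200,320,-.05,.05)[:,2]))
rect('railL',sel(40,120,357,490,.024,.036))
rect('railR',sel(180,250,387,512,.024,.036))
rect('wall',sel(45,210,490,540,.042,.056))
rect('plate',sel(95,215,155,200,.030,.044))
rect('tray>8',sel(100,230,15,200,.010,.024))
for n,uv,z in(('lipL in-front',(367,115),.03),('lipL in-back',(492,88),.03),('lipL out-front',(361,72),.03),('lipR in-front',(388,208),.03),('lipR in-back',(506,183),.03),('lipR out-front',(395,244),.03),('wall a',(499,56),.05),('wall b',(516,203),.05),
 ('plate a',(176,108),.039),('plate b',(194,210),.039),('rim a',(22,126),.018),('rim b',(54,222),.018),('rim c',(168,111),.018),('rim d',(192,210),.018)):
    print(n,w(K,np.array(uv)*.7,z)[:2])
```

```text
bench 0.00015525366029341754
railL 1746 z 0.03006476448775249 [437.1576  71.8119] [ 48.0466 125.9576] 2.642618417739868
   mean [0.4343 0.0765 0.03  ] dir deg 99.50317825794954
railR 1441 z 0.02993744544340995 [555.7858 102.0463] [ 72.5501 129.1758] 6.150893211364746
   mean [0.5428 0.1042 0.0297] dir deg 98.60444078779408
wall 1777 z 0.049973639132958665 [471.7493 160.4284] [133.0788  20.6233] 12.188518524169922
   mean [0.4688 0.1589 0.0497] dir deg 12.225227794456233
plate 452 z 0.038261540746272985 [ 501.7014 -176.113 ] [83.4214  7.1759] 5.618974208831787
   mean [ 0.5028 -0.1748  0.0371] dir deg 5.300996238910174
tray>8 1967 z 0.017319581495686912 [ 509.1494 -248.2072] [100.2092 152.4606] 5.998696327209473
   mean [ 0.5046 -0.2338  0.0171] dir deg 94.39525359961105
lipL in-front [0.4562 0.0202]
lipL in-back [0.4314 0.1376]
lipL out-front [0.4194 0.0151]
lipR in-front [0.5434 0.0406]
lipR in-back [0.5174 0.1585]
lipR out-front [0.5804 0.0481]
wall a [0.4089 0.1376]
wall b [0.5349 0.1648]
plate a [ 0.4531 -0.1565]
plate b [ 0.5466 -0.1526]
rim a [ 0.4692 -0.321 ]
rim b [ 0.5634 -0.312 ]
rim c [ 0.4538 -0.1749]
rim d [ 0.5492 -0.1647]
```

Jig: yaw 102.2°, origin (0.4886, 0.0832). Tray: yaw 95.9°, origin (0.509, -0.248), which puts the post at (0.515, -0.3057). The fitted sizes match the given ones. Fully open, the front finger would hit the beacon, so I approach with 4 cm opening.

{"name": "drive_tool", "arguments": {
  "moves": [
    {"gripper":4,"x":-0.8,"y":-5.1,"z":-2,"rx":0,"ry":0,"rz":1},
    {"gripper":4,"x":-0.8,"y":-5.1,"z":-2,"rx":0,"ry":0,"rz":1},
    {"gripper":4,"x":-0.8,"y":-5.1,"z":-2.5,"rx":0,"ry":0,"rz":1},
    {"gripper":4,"x":-0.8,"y":-5.1,"z":-2.5,"rx":0,"ry":0,"rz":1},
    {"gripper":4,"x":-0.8,"y":-5.1,"z":-2.5,"rx":0,"ry":0,"rz":1},
    {"gripper":4,"x":-0.8,"y":-5.1,"z":-2.5,"rx":0,"ry":0,"rz":0},
    {"gripper":4,"x":-0.8,"y":-5.1,"z":-2.5,"rx":0,"ry":0,"rz":0},
    {"gripper":4,"x":0,"y":0,"z":0,"rx":0,"ry":0,"rz":0}
  ],
  "force": 25
}}

```text
time: 3.7
eef_pos: [0.5133, -0.301, 0.1701]
tool_rot: [-0.09, 1.555, 0.098]
force: [-0.3, 1.2, -0.3]
gripper_width: 0.04
```

```bash
cat > st.py <<'E'
from h import *
from scipy.spatial.transform import Rotation as Rr
np.set_printoptions(precision=4,suppress=True)
o=env.get_obs(); M=Rr.from_rotvec(o['tool_rot']).as_matrix()
yaw=np.degrees(np.arctan2(M[1,1],M[0,1])); p=o['eef_pos']
a=np.radians(102.2); u=np.array([np.cos(a),np.sin(a)]); v=np.array([-u[1],u[0]]); q=p[:2]-[.4886,.0832]
print('t',o['time'],'tcp',p,'yaw',yaw,'x axis',M[:,0],'F',o['force'],'w',o['gripper_width'],'| jig post x,y mm',1e3*q@u,1e3*q@v)
E
python3 - <<'E'
from st import *
im,d,K=snap('wrist')
np.savez('w2.npz',d=d,im=im,**K)
t=np.radians(95.9);ux=np.array([np.cos(t),np.sin(t)])
O=im[:,:,::-1].copy()
c=np.array([.515,-.3057]); vx=np.array([-ux[1],ux[0]])
for s in(-1,1):
  for r in(-1,1):
    X=np.r_[c+.01*s*ux+.01*r*vx,.068]; cv2.circle(O,tuple(np.round(px(K,X)).astype(int).tolist()),2,(0,255,0),-1)
cv2.imwrite('pics/w3.png',O)
E
```

```text
t 3.7 tcp [ 0.5133 -0.301   0.1701] yaw 96.84608342714665 x axis [ 0.0132  0.0057 -0.9999] F [-0.2919  1.1613 -0.2943] w 0.04001087131951225 | jig post x,y mm -380.74299268206147 57.02015015819343
```

View pics/w3.png

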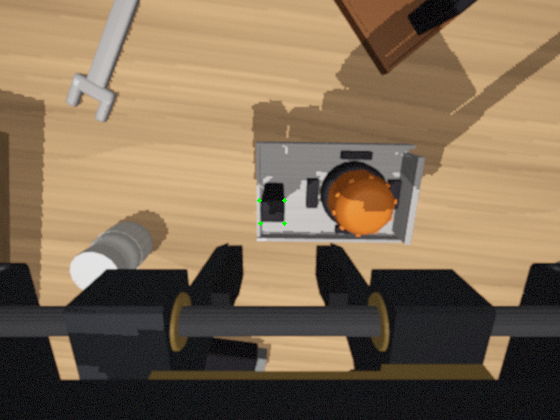

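The predicted post corners fall on the post top (262–285, 200–222). I correct the tilt and descend.

{"name": "drive_tool", "arguments": {
  "moves": [
    {"gripper":4,"x":0.17,"y":-0.47,"z":-2,"rx":-0.3,"ry":0.8,"rz":-0.9},
    {"gripper":4,"x":0,"y":0,"z":-3,"rx":0,"ry":0,"rz":0},
    {"gripper":4,"x":0,"y":0,"z":-3,"rx":0,"ry":0,"rz":0}
  ]
}}

```text
time: 4.12
eef_pos: [0.5209, -0.2997, 0.0965]
tool_rot: [-0.092, 1.56, 0.082]
force: [1.0, -0.1, -1.1]
gripper_width: 0.0403
```

```bash
python3 st.py
```

```text
t 4.125 tcp [ 0.5209 -0.2997  0.0965] yaw 96.35372072248478 x axis [ 0.0092 -0.0055 -0.9999] F [ 0.9622 -0.1161 -1.0675] w 0.04026225853675934 | jig post x,y mm -381.09208583245584 49.36316816387904
```

{"name": "drive_tool", "arguments": {
  "moves": [
    {"gripper":4,"x":-0.5,"y":-0.6,"z":-0.5,"rx":0.3,"ry":0.5,"rz":-0.4},
    {"gripper":4,"x":0,"y":0,"z":0,"rx":0,"ry":0,"rz":0}
  ]
}}

```text
time: 4.38
eef_pos: [0.5165, -0.302, 0.0919]
tool_rot: [-0.083, 1.57, 0.086]
force: [0.2, 0.2, -0.1]
gripper_width: 0.0401
```

```bash
python3 st.py
```

```text
t 4.375 tcp [ 0.5165 -0.302   0.0919] yaw 96.17881795661246 x axis [-0.0011  0.0016 -1.    ] F [ 0.1577  0.178  -0.1474] w 0.04005107186876748 | jig post x,y mm -382.3545384712797 54.15625835317428
```

{"name": "drive_tool", "arguments": {
  "moves": [
    {"gripper":4,"x":-0.15,"y":-0.4,"z":-1.0,"rx":0,"ry":0,"rz":-0.3},
    {"gripper":4,"x":0,"y":0,"z":-1.5,"rx":0,"ry":0,"rz":0},
    {"gripper":4,"x":0,"y":0,"z":-1.4,"rx":0,"ry":0,"rz":0},
    {"gripper":4,"x":0,"y":0,"z":0,"rx":0,"ry":0,"rz":0}
  ]
}}

```text
time: 4.88
eef_pos: [0.5162, -0.3066, 0.0532]
tool_rot: [-0.081, 1.567, 0.08]
force: [0.5, 0.3, -0.0]
gripper_width: 0.0397
```

```bash
python3 st.py
```

```text
t 4.875 tcp [ 0.5162 -0.3066  0.0532] yaw 95.87659674384659 x axis [ 0.0022 -0.001  -1.    ] F [ 0.5473  0.3216 -0.0302] w 0.03968737033005616 | jig post x,y mm -386.85322171641366 55.39923879329485
```

{"name": "drive_tool", "arguments": {
  "moves": [
    {"gripper":1,"x":0,"y":0,"z":0,"rx":0,"ry":0,"rz":0},
    {"gripper":1,"x":0,"y":0,"z":0,"rx":0,"ry":0,"rz":0},
    {"gripper":1,"x":0,"y":0,"z":0,"rx":0,"ry":0,"rz":0},
    {"gripper":1,"x":0,"y":0,"z":0,"rx":0,"ry":0,"rz":0}
  ],
  "force": 40
}}

```text
time: 5.38
eef_pos: [0.5162, -0.3066, 0.0532]
tool_rot: [-0.081, 1.567, 0.08]
force: [0.0, -0.7, -3.0]
gripper_width: 0.0199
```

```bash
python3 st.py
```

```text
t 5.375 tcp [ 0.5162 -0.3066  0.0532] yaw 95.87184927082123 x axis [ 0.0021 -0.0007 -1.    ] F [ 0.0312 -0.6661 -2.9697] w 0.01994603372799985 | jig post x,y mm -386.8175232369975 55.37449750117297
```

{"name": "drive_tool", "arguments": {
  "moves": [
    {"gripper":1,"x":0.15,"y":1,"z":0,"rx":0,"ry":0,"rz":0.5},
    {"gripper":1,"x":0.3,"y":1.5,"z":0,"rx":0,"ry":0,"rz":0.8},
    {"gripper":1,"x":0.3,"y":1.5,"z":0,"rx":0,"ry":0,"rz":0.8},
    {"gripper":1,"x":0.3,"y":1.5,"z":0,"rx":0,"ry":0,"rz":0.8}
  ]
}}

```text
time: 5.88
eef_pos: [0.5273, -0.2496, 0.0535]
tool_rot: [-0.124, 1.565, 0.12]
force: [0.4, -2.0, -3.6]
gripper_width: 0.0201
```

```bash
python3 st.py
```

```text
t 5.875 tcp [ 0.5273 -0.2496  0.0535] yaw 98.91507609239339 x axis [ 0.0029 -0.0027 -1.    ] F [ 0.3638 -2.0221 -3.5552] w 0.020059695560370086 | jig post x,y mm -333.4149707162276 32.538288208962456
```

{"name": "drive_tool", "arguments": {
  "moves": [
    {"gripper":1,"x":0.2,"y":1.5,"z":0,"rx":0,"ry":0.1,"rz":0.6},
    {"gripper":1,"x":0.2,"y":1.7,"z":0,"rx":0,"ry":0,"rz":0.6},
    {"gripper":1,"x":0.2,"y":1.7,"z":0,"rx":0,"ry":0,"rz":0.6},
    {"gripper":1,"x":0.2,"y":1.7,"z":0,"rx":0,"ry":0,"rz":0.6},
    {"gripper":1,"x":0.2,"y":1.5,"z":0,"rx":0,"ry":0,"rz":0.6},
    {"gripper":1,"x":0.1,"y":1,"z":0,"rx":0,"ry":0,"rz":0.3},
    {"gripper":1,"x":0,"y":0,"z":0,"rx":0,"ry":0,"rz":0}
  ]
}}

```text
time: 6.75
eef_pos: [0.5388, -0.149, 0.0532]
tool_rot: [-0.174, 1.564, 0.172]
force: [0.5, 1.4, -3.5]
gripper_width: 0.0197
```

Run:
```python
from st import *
im,d,K=snap('wrist'); np.savez('w3.npz',d=d,im=im,**K)
cv2.imwrite('pics/w4.png',im[:,:,::-1])
```

```text
t 6.75 tcp [ 0.5388 -0.149   0.0532] yaw 102.62606068543651 x axis [ 0.0002 -0.0009 -1.    ] F [ 0.4838  1.4335 -3.519 ] w 0.019663107628626636 | jig post x,y mm -237.58557002266525 0.024920056388096797
```

View pics/w4.png

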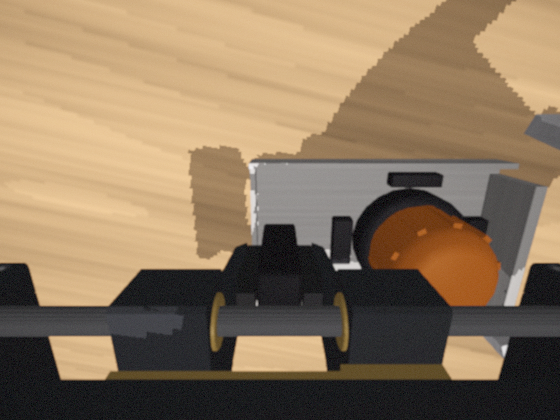

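Tray gripped, beacon seated in its cleats, and the jig's guide tip visible at (540,130). I check the tray's line against the jig.

Run:
```python
from st import *
D=np.load('w3.npz'); d=D['d']; K={k:D[k] for k in('R','t','mtx')}; P=cloud(d,K)
J=lambda X:(1e3*(X[:,:2]-[.4886,.0832])@np.stack([u,v],1))
def line(n,P,z0,z1,r,c,ax):
    q=P[r[0]:r[1],c[0]:c[1]].reshape(-1,3);q=q[(q[:,2]>z0)&(q[:,2]<z1)];j=J(q)
    print(n,len(q),j.min(0),j.max(0),'z',np.median(q[:,2]))
    k=np.polyfit(j[:,1-ax],j[:,ax],1); print('  slope deg',np.degrees(np.arctan(k[0])),'median',np.median(j[:,ax]))
line('rim +y',P,.015,.021,(150,175),(265,490),1)
# same thing and the jig from scene/side cams
for c in('scene','side'):
    im,dd,KK=snap(c); Q=cloud(dd,KK); j=J(Q.reshape(-1,3)); z=Q[...,2].ravel()
    m=(abs(j[:,1])<80)&(j[:,0]>-270)&(j[:,0]<-95)&(z>.012)&(z<.022); a=j[m]
    print(c,'tray',m.sum(),np.percentile(a,1,0),np.percentile(a,99,0), cv2.minAreaRect(a.astype(np.float32)))
    m=(abs(j[:,1])<100)&(j[:,0]>68)&(j[:,0]<95)&(z>.045)&(z<.055);a=j[m]; print(' wall',m.sum(),cv2.minAreaRect(a.astype(np.float32)))
    m=(abs(j[:,1])<100)&(j[:,0]>-50)&(j[:,0]<60)&(z>.027)&(z<.033)&(abs(j[:,1])>43);a=j[m]
    for s in(1,-1):
        b=a[a[:,1]*s>0]; print('  rail inner',s,len(b),np.percentile(abs(b[:,1]),[2,98]))
```

```text
t 6.8 tcp [ 0.5387 -0.1493  0.0531] yaw 102.59968197049577 x axis [ 0.0002 -0.0008 -1.    ] F [ 0.006   1.6364 -1.9863] w 0.01963887186782742 | jig post x,y mm -237.8218107327247 0.12324739451489651
rim +y 1339 [-245.0418   48.01  ] [-119.0887   51.8798] z 0.01786556439635879
  slope deg 0.39734373875550916 median 50.05980943332061
scene tray 378 [-251.0043  -51.6452] [-104.4749   51.3435] ((-178.77230834960938, -0.10928726196289062), (149.23452758789062, 103.79756927490234), 0.8743754029273987)
 wall 313 ((79.1109619140625, -1.9767379760742188), (19.74652862548828, 134.2327423095703), 0.17574118077754974)
  rail inner 1 151 [43.8335 64.7851]
  rail inner -1 247 [45.6626 67.9797]
side tray 356 [-254.0965  -23.6287] [-106.9079   52.3609] ((-181.21194458007812, 10.699043273925781), (89.71597290039062, 149.27198791503906), 87.11176300048828)
 wall 273 ((79.99073791503906, 0.7804183959960938), (23.92527198791504, 133.28546142578125), 0.24515549838542938)
  rail inner 1 219 [45.5668 67.1982]
  rail inner -1 191 [43.9635 65.8422]
```

Aligned to 0.4° and under 1 mm. Now I slide into the guides.

{"name": "drive_tool", "arguments": {
  "moves": [
    {"gripper":1,"x":-0.21,"y":1.0,"z":0,"rx":0,"ry":0,"rz":-0.4},
    {"gripper":1,"x":-0.3,"y":1.4,"z":0,"rx":0,"ry":0,"rz":0},
    {"gripper":1,"x":-0.3,"y":1.4,"z":0,"rx":0,"ry":0,"rz":0},
    {"gripper":1,"x":-0.3,"y":1.4,"z":0,"rx":0,"ry":0,"rz":0}
  ]
}}

```text
time: 7.4
eef_pos: [0.5275, -0.0976, 0.0538]
tool_rot: [-0.167, 1.563, 0.161]
force: [-0.3, -1.2, -2.8]
gripper_width: 0.0195
```

```bash
python3 st.py
```

```text
t 7.4 tcp [ 0.5275 -0.0976  0.0538] yaw 101.97238958310729 x axis [ 0.0021 -0.0036 -1.    ] F [-0.2625 -1.2469 -2.7595] w 0.019485111305320605 | jig post x,y mm -184.95971163180226 0.2393299811527115
```

{"name": "drive_tool", "arguments": {
  "moves": [
    {"gripper":1,"x":-0.25,"y":1.2,"z":-0.03,"rx":0.1,"ry":0.1,"rz":0.2},
    {"gripper":1,"x":-0.25,"y":1.2,"z":0,"rx":0,"ry":0,"rz":0},
    {"gripper":1,"x":-0.25,"y":1.2,"z":0,"rx":0,"ry":0,"rz":0},
    {"gripper":1,"x":-0.25,"y":1.2,"z":0,"rx":0,"ry":0,"rz":0}
  ]
}}

```text
time: 7.9
eef_pos: [0.5164, -0.0455, 0.0534]
tool_rot: [-0.169, 1.564, 0.167]
force: [0.6, -1.4, -2.5]
gripper_width: 0.0195
```

```bash
python3 st.py
```

```text
t 7.9 tcp [ 0.5164 -0.0455  0.0534] yaw 102.24692318177868 x axis [-0.     -0.0016 -1.    ] F [ 0.614  -1.4222 -2.5174] w 0.01954557564823676 | jig post x,y mm -131.6524599375955 0.005035509995606914
```

{"name": "drive_tool", "arguments": {
  "moves": [
    {"gripper":1,"x":-0.15,"y":0.7,"z":0,"rx":0.1,"ry":0,"rz":0},
    {"gripper":1,"x":-0.15,"y":0.7,"z":0,"rx":0,"ry":0,"rz":0},
    {"gripper":1,"x":-0.1,"y":0.5,"z":0,"rx":0,"ry":0,"rz":0},
    {"gripper":1,"x":0,"y":0,"z":0,"rx":0,"ry":0,"rz":0}
  ]
}}

```text
time: 8.4
eef_pos: [0.5116, -0.0239, 0.0531]
tool_rot: [-0.168, 1.565, 0.169]
force: [0.1, 2.2, -3.3]
gripper_width: 0.0197
```

```bash
python3 st.py
```

```text
t 8.4 tcp [ 0.5116 -0.0239  0.0531] yaw 102.29720908333532 x axis [-0.001   0.0011 -1.    ] F [ 0.1437  2.2145 -3.2912] w 0.01974140794008914 | jig post x,y mm -109.58842709134552 0.17204554717868076
```

{"name": "drive_tool", "arguments": {
  "moves": [
    {"gripper":1,"x":-0.08,"y":0.4,"z":0,"rx":0,"ry":0,"rz":0},
    {"gripper":1,"x":-0.08,"y":0.4,"z":0,"rx":0,"ry":0,"rz":0},
    {"gripper":1,"x":-0.08,"y":0.4,"z":0,"rx":0,"ry":0,"rz":0},
    {"gripper":1,"x":-0.08,"y":0.4,"z":0,"rx":0,"ry":0,"rz":0},
    {"gripper":1,"x":-0.06,"y":0.3,"z":0,"rx":0,"ry":0,"rz":0}
  ]
}}

```text
time: 9.02
eef_pos: [0.5091, -0.0079, 0.0541]
tool_rot: [-0.173, 1.563, 0.165]
force: [0.1, -6.8, -2.8]
gripper_width: 0.0195
```

```bash
python3 st.py
```

```text
t 9.025 tcp [ 0.5091 -0.0079  0.0541] yaw 102.34375832716985 x axis [ 0.0018 -0.0053 -1.    ] F [ 0.0637 -6.8044 -2.8333] w 0.01954578106366554 | jig post x,y mm -93.38493814307809 -0.8292530003107317
```

{"name": "drive_tool", "arguments": {
  "moves": [
    {"gripper":1,"x":-0.1,"y":0.4,"z":-0.05,"rx":0.3,"ry":0.1,"rz":0},
    {"gripper":1,"x":-0.1,"y":0.4,"z":-0.02,"rx":0,"ry":0,"rz":0},
    {"gripper":1,"x":-0.1,"y":0.4,"z":0,"rx":0,"ry":0,"rz":0}
  ]
}}

```text
time: 9.4
eef_pos: [0.5076, 0.0005, 0.0543]
tool_rot: [-0.176, 1.562, 0.165]
force: [0.7, -9.0, -3.4]
gripper_width: 0.0194
```

```bash
python3 st.py
```

```text
t 9.4 tcp [0.5076 0.0005 0.0543] yaw 102.44169784239534 x axis [ 0.003  -0.0072 -1.    ] F [ 0.684  -9.0169 -3.3667] w 0.01941929011479978 | jig post x,y mm -84.79779705212488 -1.0875474273470507
```

{"name": "drive_tool", "arguments": {
  "moves": [
    {"gripper":1,"x":-0.15,"y":0.4,"z":-0.05,"rx":0.3,"ry":0.2,"rz":-0.1},
    {"gripper":1,"x":-0.13,"y":0.4,"z":-0.03,"rx":0.2,"ry":0,"rz":0}
  ]
}}

```text
time: 9.65
eef_pos: [0.5061, 0.0057, 0.0543]
tool_rot: [-0.174, 1.562, 0.167]
force: [1.4, -10.2, -4.8]
gripper_width: 0.0193
```

```bash
python3 st.py
```

```text
t 9.65 tcp [0.5061 0.0057 0.0543] yaw 102.4156561019646 x axis [ 0.0023 -0.0041 -1.    ] F [  1.3663 -10.1504  -4.8462] w 0.019341126346176046 | jig post x,y mm -79.48165737823541 -0.7436340275360347
```

{"name": "drive_tool", "arguments": {
  "moves": [
    {"gripper":1,"x":-0.08,"y":0.3,"z":-0.02,"rx":0.1,"ry":0.1,"rz":0}
  ]
}}

```text
time: 9.78
eef_pos: [0.5062, 0.0065, 0.0546]
tool_rot: [-0.176, 1.562, 0.166]
force: [1.2, -15.7, -3.6]
gripper_width: 0.0198
```

{"name": "drive_tool", "arguments": {
  "moves": [
    {"gripper":1,"x":-0.07,"y":0.3,"z":-0.02,"rx":0.1,"ry":0,"rz":0}
  ]
}}

```text
time: 9.9
eef_pos: [0.5066, 0.0066, 0.055]
tool_rot: [-0.18, 1.561, 0.164]
force: [-0.3, -17.7, -3.2]
gripper_width: 0.02
```

{"name": "drive_tool", "arguments": {
  "moves": [
    {"gripper":1,"x":-0.09,"y":0.33,"z":-0.1,"rx":0.4,"ry":0.2,"rz":-0.1}
  ]
}}

```text
time: 10.02
eef_pos: [0.5069, 0.0066, 0.0548]
tool_rot: [-0.179, 1.562, 0.164]
force: [-1.1, -19.0, -3.0]
gripper_width: 0.0197
```

```bash
python3 st.py
```

```text
t 10.025 tcp [0.5069 0.0066 0.0548] yaw 102.54077488051355 x axis [ 0.0031 -0.0093 -1.    ] F [ -1.1261 -19.0168  -2.9866] w 0.019735340754838644 | jig post x,y mm -78.71268951981963 -1.6906781448637342
```

On the stops: the TCP no longer advances (home depth reached within 1 mm), and force rose from about 10 to 19 N. I hold the same push.

{"name": "drive_tool", "arguments": {
  "moves": [
    {"gripper":1,"x":-0.12,"y":0.34,"z":-0.1,"rx":0.4,"ry":0.2,"rz":-0.2},
    {"gripper":1,"x":-0.12,"y":0.34,"z":-0.1,"rx":0.4,"ry":0.2,"rz":-0.2},
    {"gripper":1,"x":-0.12,"y":0.34,"z":-0.1,"rx":0.4,"ry":0.2,"rz":-0.2},
    {"gripper":1,"x":-0.12,"y":0.34,"z":-0.1,"rx":0.4,"ry":0.2,"rz":-0.2}
  ]
}}

```text
time: 10.52
eef_pos: [0.5064, 0.0064, 0.0539]
tool_rot: [-0.169, 1.569, 0.162]
force: [-0.8, -18.2, -2.3]
gripper_width: 0.0195
```

Run:
```python
from st import *
for c in('scene','side'):
    im,dd,KK=snap(c); 
    k=px(KK,[.48,.06,.03]).astype(int); cr=im[k[1]-60:k[1]+60,k[0]-60:k[0]+60]
    cr=cv2.resize(cr,(400,400),interpolation=cv2.INTER_CUBIC); O=cr if c=='scene' else np.hstack([O,cr])
cv2.imwrite('pics/end.png',O[:,:,::-1])
im,d,K=snap('wrist'); P=cloud(d,K); J=1e3*(P[...,:2]-[.4886,.0832])@np.stack([u,v],1)
z=P[...,2]
m=(z>.045)&(z<.07)&(abs(J[...,0]-2)<45)&(abs(J[...,1])<45)&(im[...,0].astype(int)-im[...,2]>80)
a=J[m]; print('amber',m.sum(),cv2.minEnclosingCircle(a.astype(np.float32)) if m.sum() else '')
m=(z>.03)&(z<.045)&(J[...,0]>35)&(J[...,0]<60)&(abs(J[...,1])<45);a=J[m]
if m.sum(): print('plate top',m.sum(),cv2.minAreaRect(a.astype(np.float32)),np.percentile(z[m],[5,50,95]))
for s in(-1,1):
    m=(z>.014)&(z<.024)&(J[...,0]>-97)&(J[...,0]<-58)&(J[...,1]*s>44)&(J[...,1]*s<56)
    if m.sum()>20: print('rim',s,m.sum(),np.percentile(J[m],[3,50,97],axis=0).tolist(),'z',np.median(z[m]))
import runpy; runpy.run_path('st.py')
```

```text
t 10.525 tcp [0.5064 0.0064 0.0539] yaw 102.06294474390198 x axis [-0.0036 -0.0053 -1.    ] F [ -0.8319 -18.163   -2.2665] w 0.019508150173704816 | jig post x,y mm -78.80199942801443 -1.1242325367442292
amber 6704 ((1.965566873550415, 6.134152889251709), 27.232698440551758)
plate top 3262 ((53.480987548828125, 4.877834320068359), (13.235564231872559, 76.76028442382812), 0.4846113324165344) [0.031  0.0376 0.0397]
rim 1 468 [[-95.22605828420929, 45.41740065590256], [-77.4568668094517, 48.780679244491765], [-59.16126072426888, 50.07761105934327]] z 0.01863566221150737
t 10.675 tcp [0.5063 0.0064 0.0539] yaw 102.06934042665412 x axis [-0.0037 -0.0053 -1.    ] F [ -1.8301 -18.0514  -1.4089] w 0.019853265932421912 | jig post x,y mm -78.77924286733854 -1.1124238834392104
```

View pics/end.png

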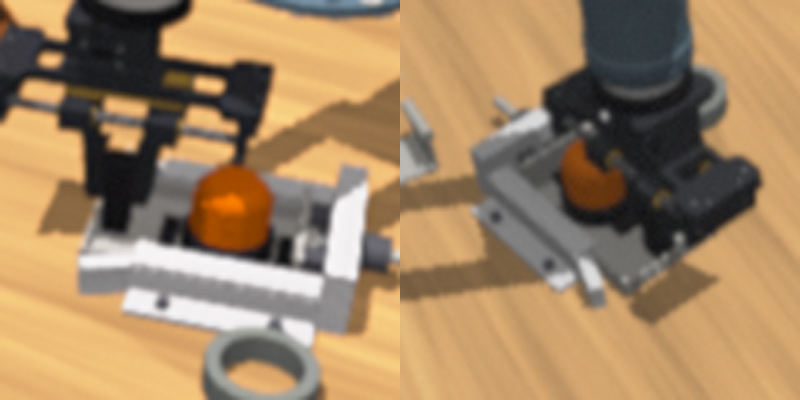

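The tray is home: end plate at jig x ≈ 54, rear rim at -95, beacon upright at x ≈ 2 (expected 2). I hold a touch longer with slightly more push, then hand in.

{"name": "drive_tool", "arguments": {
  "moves": [
    {"gripper":1,"x":-0.11,"y":0.38,"z":-0.04,"rx":0.3,"ry":0,"rz":0},
    {"gripper":1,"x":-0.11,"y":0.38,"z":-0.04,"rx":0.3,"ry":0,"rz":0},
    {"gripper":1,"x":-0.11,"y":0.38,"z":-0.04,"rx":0.3,"ry":0,"rz":0},
    {"gripper":1,"x":-0.11,"y":0.38,"z":-0.04,"rx":0.3,"ry":0,"rz":0}
  ]
}}

```text
time: 11.18
eef_pos: [0.5065, 0.0067, 0.0553]
tool_rot: [-0.179, 1.561, 0.161]
force: [0.4, -19.7, -4.3]
gripper_width: 0.0196
```

Run:
```python
import st
from h import env
env.read_camera('scene'); o=env.get_obs(); print(o['force'],o['eef_pos'],o['qd'])
if 14<-o['force'][1]<32: print(env.sign_off())
```

```text
t 11.175 tcp [0.5065 0.0067 0.0553] yaw 102.40716165369099 x axis [ 0.0047 -0.0105 -0.9999] F [  0.3588 -19.6611  -4.2637] w 0.019606071297300156 | jig post x,y mm -78.568237641568 -1.2964092187730425
[  0.2335 -20.037   -4.3944] [0.5065 0.0067 0.0553] [-0.0021  0.0021 -0.0007  0.0007  0.0032  0.0004]
the job is handed in; nothing more can be done
None
```

I gripped the steel tray by its post, slid it into the jig and pressed it against the hard stops, then handed the job in at about 11 s of robot time, still gripping and pushing. No verdict was reported.

**Last checks:**
- **Position:** the gripper sat at jig x ≈ -78.6 mm, against -78 mm for a tray that is home. Its sideways offset was about -1.3 mm, its yaw was within 0.3° of the rails, and it was at rest.
- **Force:** the push was about 20 N. Taking off the 9 N spring and roughly 2 N of sliding friction leaves an estimated 8–9 N on the stops. I had no direct reading of that contact force.
- **Beacon:** it looked upright in its cleats in the last pictures viewed. Its centre measured about 2 mm along the jig, which is where it should be.
- **Bystanders:** no contact showed up, but I did not re-measure their positions.

**What disagreed:**
- The wrist view put the beacon about 6 mm and the end plate about 5 mm off-centre sideways. I put this down to the gripper hiding part of each, because the gripper position and the visible side rim showed only about 1 mm.
- Under load the gripper rose about 2 mm and tilted about 0.01 rad, so the tray's rear may be raised very slightly, still within the limits.
- My first move call was refused as invalid. It moved nothing, and I re-sent it with all the values filled in.

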